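# Set the swing arm of the angle jig

### The job

Set the angle jig on the workbench: take the metal strap by its blue grip, swing it about its loose pivot bolt to the orange plate, lift it over the bolt that stands there and let its slot drop over that bolt, so that the strap lies flat on the board. Then let go of it and leave everything else on the bench where it lies.

Things in the scene. Friction and masses are not known exactly. Their poses are not given: they have to be found in the camera images.
- jig: The angle jig: a brown board 300 x 360 x 18 mm fixed to the bench, x to its far edge, y left, z up, origin under its middle. Its top face is 18 mm above the bench. The pivot bolt stands near its near edge; a bright track runs across it with an orange and a grey plate, flush with the top, one on each side of the strap (either may be on the left).
- pivot (a point): Foot of the pivot bolt, on the board's top face; axes as the jig. 8 mm shank, then a 22 mm washer and a brass nut, top 21 mm above the board. The washer's underside is 10 mm above the board, so the strap (6 mm thick, 12 mm hole) is captive with 4 mm of play up and down and 2 mm sideways.
- hole (a point): Centre of the strap's round 12 mm hole, on the strap's underside, round the pivot bolt; x along the strap to the slotted end, z up. Strap: flat aluminium bar 268 x 48 x 6 mm, with the grip about 0.28 kg, its near end 16 mm behind this hole. It starts flat on the board. The play lets its slotted end be lifted by a tilt of at most 0.13 rad, rocking on the near end.
- handle (a point): Centre of the blue grip block fixed on the strap, same axes: 50 mm long (along the strap), 24 mm wide, 34 mm high. It lies 100 mm from the hole's axis and 23 mm above the strap's underside; the block's top is 40 mm above that underside.
- slot (a point): Middle of the strap's slot, on its underside, same axes; 210 mm from the hole's axis. The slot goes right through, is closed at both ends, 56 mm long (along the strap) and 10.5 mm wide.
- orange_mid (a point): Middle of the orange plate (40 x 60 mm), axes as the jig. A dark 36 mm groove runs along y in it; in the groove stands the second bolt, rigid, upright, 8 mm thick, no head, tip chamfered 0.6 mm, top 12 mm above the board. It is at the plate's middle in x, but in y anywhere within 12 mm either side of it, and that is not reported: see or feel where it is.
- grey_mid (a point): Middle of the grey plate, like the orange one, on the other side of the strap. On it stands a fat black knob, 24 mm thick and 22 mm high, over which the strap cannot go. Not the one wanted.
- blank: Loose pale board 220 x 55 x 19 mm to the left of the jig, origin under its middle; leave it.
- offcut: Loose pale offcut 90 x 50 x 19 mm to the right of the jig, origin under its middle; leave it.
- glue: Glue bottle, white with an orange cap, 56 mm thick, 140 mm high, to the right of the jig, origin under its middle; leave it.
- pencil: Loose yellow pencil, 150 mm long, 7 mm thick, near left of the jig, origin under its middle; leave it.
- spring_clamp: Loose blue and black spring clamp, about 220 x 110 x 29 mm, right of the jig, origin under its pivot; leave it.

How it is judged:
At the end, for the whole second after the job is handed in: The strap lies flat on the board (within 3 mm at the slot and 0.025 rad), its slot over the bolt of the orange plate (the plate's middle within 14 mm of the strap's centre line, which with the strap flat is only possible with the bolt in the slot), the hole still round the pivot bolt (y of orange_mid in the frame of slot between -0.014 and 0.014 m and z of orange_mid in the frame of slot above -0.003 m and horizontal distance between orange_mid and slot below 0.04 m and angle between slot's own z axis and vertical below 0.025 rad and horizontal distance between pivot and slot below 0.215 m); the robot touches nothing.
It fails at once if the pale board is pushed more than 20 mm from its place (distance of blank from where it was at the start of the episode above 0.02 m).
It fails at once if the offcut is pushed more than 20 mm from its place (distance of offcut from where it was at the start of the episode above 0.02 m).
It fails at once if the glue bottle is pushed more than 20 mm from its place (distance of glue from where it was at the start of the episode above 0.02 m).
It fails at once if the pencil is pushed more than 20 mm from its place (distance of pencil from where it was at the start of the episode above 0.02 m).
It fails at once if the spring clamp is pushed more than 20 mm from its place (distance of spring_clamp from where it was at the start of the episode above 0.02 m).
It also fails if it takes over 51 s, if anything falls off the work surface, if the arm or the gripper's body presses on something with over 40 N, if the wrist force passes 120 N, or if a joint passes its speed limit or range.

### The arm

A 7-joint arm with a two-finger parallel gripper is mounted at the origin on the work surface. World frame = base frame: x ahead of the robot, y to its left, z up, the work surface at z = 0. Lengths are in m, angles in rad, forces in N, time in s.
With the tool pointing down it reaches from about 0.4 to 0.9 m from the base axis. Payload 5.5 kg.
Tool frame: the origin (TCP) lies midway between the tips of the shut fingers; the grasp point (between the pads) lies 19 mm behind it; z points along the fingers, y is the direction in which the jaws open and shut (so a half turn about z gives the same grasp; the last joint's range is limited). The gripper opens to 85 mm and grips with 20 to 120 N. Pads are 22 mm wide; open, the fingers measure 114 mm over their backs; the gripper's body (76 mm by 85 mm) begins 54 mm behind the grasp point. The pads swing forward as they close: fully open they stand 13 mm farther back than shut.
Start: joints at [1.546, 0.501, -0.427, 1.55, 0.221, 1.138, -0.21], TCP at [0.185, -0.623, 0.231] pointing down, gripper open.
Joint ranges: [-2.88, 2.88], [-0.31, 2.03], [-1.54, 1.56], [0.2, 2.42], [-1.41, 4.55], [0.19, 2.02], [-2.57, 2.57]. Speed limits (rad/s): [2.57, 2.57, 3.14, 3.14, 3.14, 3.14, 3.14].

### API

Orientations are given as a rotation vector (axis times angle).
In Python, from plant import read_state, viewer, job_done, models gives the robot as it stands.
- The arm moves only by the tool play_rows, never from a script. Its argument "motion" is a list of rows, each a list of 7 numbers: the turn, a rotation vector about the tool's x, y, z in rad, then the shift along the tool's x, y, z in m, then the finger opening in m, from 0 to 0.0854. A call has 1 to 8 rows; each row shifts and turns the commanded pose from where the row before left it, along the tool's axes as they then stand; what a row does not reach is not made up. A row lasts 1/12 s, in which the tool goes at most 41.7 mm and 7.16 degrees, less where a joint would pass 70% of its speed; a pose out of reach is approached as far as the arm can. A call is refused whole if a number of a shift passes 0.0417 or a number of a turn 0.125, either way. A call with a gripper value outside its range is refused whole. The fingers move at their own pace and stop on an object; "newtons" is the grip in N (left out, the last holds). Time passes only in rows, so rows that do not move let the fingers close. It gives the time, the measured TCP pose, the force and the opening at its end, in the units of the state.
- read_state(): the state, without advancing time (a new reading comes with each control period).
- viewer.read_camera(name): name is "scene" or "top" or "wrist"; returns the picture (384x512x3 uint8, blue, green, red); there is no depth.
- viewer.calibration(name): a dict with "intrinsics" (3x3 intrinsics, pixels), "world_to_cam" (4x4, takes a point from world to camera coordinates). Camera axes: x right, y down, z forward; pixel columns grow to the right and rows downward; lengths in m; the calibration is good to about 2 mm. A picture is of the moment at which its call begins: read the wrist's pose just before it. calibration takes no time and is no camera call; for the wrist camera it gives the pose at the moment of the call.
- job_done(): hands the job in, once; it reports no verdict.
Trained networks look in the newest picture that a camera, given by its name, has taken for a name from the list of things; names that differ only in an ending like _2 or _b are one class to them, and where a whole thing is asked for, a point or a joint stands for the part that bears it (a point fixed in the world has none). Each returns a list of dicts, best first, with "p" (0 to 1); they miss things now and then, are a little off and sometimes report something else, mostly with a low value. They report only what shows in the picture. A call takes as long as a camera call.
- models.search_frame(query, camera): "extent" ([left, top, right, bottom] in pixels, round what is visible of it).
- models.silhouettes(query, camera): "region" (384x512 bool, what is visible of it) and "extent" ([left, top, right, bottom] in pixels, round what is visible of it).
- models.tip_of(query, camera): "location" ([row, column] in pixels: a listed point, or the origin of a listed thing).
The state is a dict: "clock": time; "joints": joint angles; "joint_velocities": joint speeds; "effort": joint torques, N m; "eef_pos": TCP position; "eef_rot": TCP orientation; "ft_force": force on the tool from outside, world axes, zero at the start; "wrist_torque": the same for the moment, N m; "opening": opening from 0.0 (shut) to 1.0 (fully open).
Only numpy, scipy, OpenCV 4.12 (cv2) and the standard library are available. Lean on these libraries where they do the work, as an engineer would, in place of code of your own. Each camera call takes 0.05 s, during which the arm holds its last target. There are 200 camera calls.

## Working session

There is one attempt and no reset: what is moved stays moved. The work goes in short steps, Python scripts to look and compute and a tool call to move; the robot and the scene stay as the last step left them, time stands still between calls to the robot, and variables do not carry over. Pictures are saved under pics/ and viewed, about 8 in all and at most 12, crops included, and the job is handed in when it is done.

Besides the shell and the picture viewer there is one more tool, called after ">>>" as name(argument=value, ...) on one line, values as JSON. play_rows: Moves the arm, as the interface text tells. Its arguments: {"type":"object","properties":{"motion":{"type":"array","items":{"type":"array","items":{"type":"number"}}},"newtons":{"type":"number"}},"required":["motion"]}

```bash
mkdir -p pics; cat > h.py <<'E'
import numpy as np, cv2
from scipy.spatial.transform import Rotation as R
from plant import read_state, viewer, job_done, models
def ray(cam,uv,z):
    c=viewer.calibration(cam);K=np.array(c["intrinsics"]);T=np.array(c["world_to_cam"])
    d=T[:3,:3].T@np.linalg.inv(K)@np.array([uv[0],uv[1],1.]);o=-T[:3,:3].T@T[:3,3]
    return o+d*(z-o[2])/d[2]
def proj(cam,p):
    c=viewer.calibration(cam);K=np.array(c["intrinsics"]);T=np.array(c["world_to_cam"])
    q=K@(T[:3,:3]@np.asarray(p)+T[:3,3]);return q[:2]/q[2]
def tip(q,cam,z):
    r=models.tip_of(q,cam)
    for a in r[:2]:
        l=a["location"];print(cam,q,round(a["p"],2),np.round(l,1),np.round(ray(cam,(l[1],l[0]),z),4))
E
python3 - <<'E'
from h import *
s=read_state();print(s)
a=viewer.read_camera("top");b=viewer.read_camera("scene")
cv2.imwrite("pics/top.png",a);cv2.imwrite("pics/scene.png",b)
for cam in("top","scene"):
    for q,z in(("pivot",.018),("hole",.018),("handle",.041),("slot",.018),("orange_mid",.018),("grey_mid",.018),("jig",0)):tip(q,cam,z)
E
```

```text
{'clock': 0.0, 'joints': array([ 1.54621092,  0.50187061, -0.42681113,  1.55147533,  0.2208085 ,
        1.13829273, -0.21029081]), 'joint_velocities': array([ 1.87423411e-03,  6.57706137e-04, -1.44412211e-03, -7.18757388e-05,
       -4.39289670e-04, -1.36714671e-03,  8.23104241e-04]), 'effort': array([ 2.81910006e-04, -5.69510508e+01, -5.81593886e+00, -2.80937612e+01,
        1.05447747e-02,  1.19079245e-02, -2.50999119e-05]), 'eef_pos': array([ 0.18425681, -0.6225994 ,  0.2302363 ]), 'eef_rot': array([-3.10715283e+00, -4.50351103e-01,  3.33927167e-04]), 'ft_force': array([-0.14869019,  0.14527539, -0.24836577]), 'wrist_torque': array([ 0.03922614, -0.02701123,  0.02317155]), 'opening': 1.0005803453869682}
top pivot 0.93 [193.6 237. ] [ 0.4887 -0.0403  0.018 ]
top hole 0.68 [196. 239.] [ 0.4809 -0.0467  0.018 ]
top handle 0.9 [158.5 231.8] [ 0.5993 -0.0266  0.041 ]
top slot 0.73 [125.9 230. ] [ 0.7099 -0.0202  0.018 ]
top slot 0.35 [146.  308.5] [ 0.6391 -0.2737  0.018 ]
top orange_mid 0.57 [134.5 256.6] [ 0.6799 -0.1064  0.018 ]
top grey_mid 0.55 [139.3 201.2] [0.6675 0.074  0.018 ]
top grey_mid 0.25 [169.8 163.2] [0.5698 0.1979 0.018 ]
top jig 0.77 [158.8 232. ] [ 0.6045 -0.0242  0.    ]
top jig 0.75 [193.1 240.7] [ 0.4912 -0.0513  0.    ]
scene pivot 0.94 [216.3 271.1] [ 0.5039 -0.0426  0.018 ]
scene hole 0.97 [216.4 272.5] [ 0.5012 -0.0386  0.018 ]
scene hole 0.52 [195.4 217.3] [ 0.5286 -0.2813  0.018 ]
scene handle 0.68 [222.5 257.3] [ 0.5867 -0.0319  0.041 ]
scene handle 0.54 [260.8 320.8] [0.6098 0.2265 0.041 ]
scene slot 0.77 [246.7 234.2] [ 0.7045 -0.022   0.018 ]
scene orange_mid 0.65 [234.5 219.9] [ 0.6901 -0.0996  0.018 ]
scene grey_mid 0.71 [252.7 261.8] [0.6707 0.0601 0.018 ]
scene jig 0.87 [239.2 255.1] [ 0.6173 -0.0146  0.    ]
```

View pics/top.png

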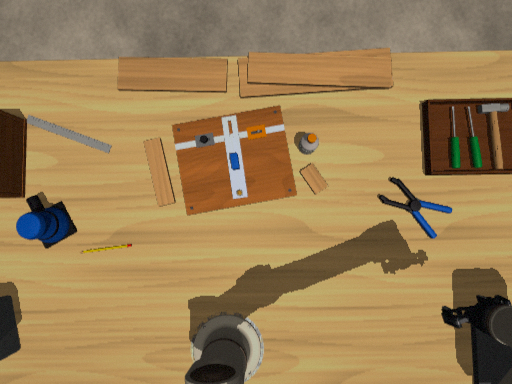

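View pics/scene.png

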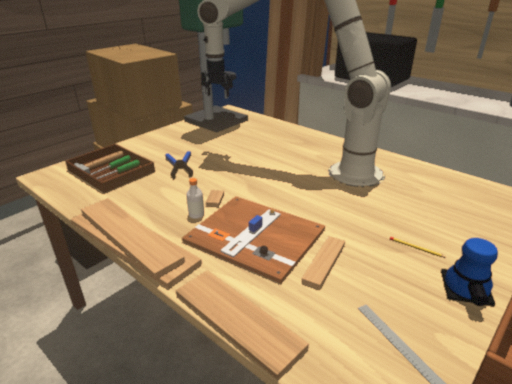

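Top view: the strap points away from the robot, pivot at about (239,193) px, slot near (230,126). The orange plate is on the right at (257,131), the knob is left at (205,140), and glue and offcut are right of the board. I'll go above the strap and look with the wrist camera.

```bash
cat >> h.py <<'E'
def rows(pos,yaw,tilt=0,n=None):
    "rows to a pose: tool down, tool x at yaw in the world, then tilted nose-up by tilt about the horizontal across it"
    s=read_state();p0=np.array(s["eef_pos"]);R0=R.from_rotvec(s["eef_rot"])
    x=np.array([np.cos(yaw),np.sin(yaw),0]);z=np.array([0,0,-1.]);y=np.cross(z,x)
    R1=R.from_rotvec(tilt*y)*R.from_matrix(np.c_[x,y,z])
    t=(R0.inv()*R1).as_rotvec();d=np.asarray(pos)-p0
    n=n or int(max(np.ceil(np.linalg.norm(d)/.04),np.ceil(np.linalg.norm(t)/.12),1))
    print("rows",n,"turn/row",np.round(t/n,4),"total world d",np.round(d,4))
    for i in range(n):
        print(np.round((R0*R.from_rotvec(t*i/n)).inv().apply(d/n),4))
E
python3 - <<'E'
from h import *
c=viewer.calibration("wrist");T=np.array(c["world_to_cam"]);o=-T[:3,:3].T@T[:3,3]
s=read_state();r=R.from_rotvec(s["eef_rot"])
print("cam in tool",r.inv().apply(o-s["eef_pos"]),"axis in tool",r.inv().apply(T[2,:3]),np.array(c["intrinsics"]))
rows([.56,-.045,.30],np.arctan2(.215,.02)*0+.09)
E
```

```text
cam in tool [ 0.07033254  0.00054972 -0.14178057] axis in tool [-2.70657941e-01  7.16341158e-04  9.62675317e-01] [[289.25499619   0.         256.32668252]
 [  0.         289.25499619 194.55898577]
 [  0.           0.           1.        ]]
rows 18 turn/row [ 0.    -0.     0.011] total world d [0.3755 0.5783 0.0687]
[ 0.0291 -0.0249 -0.0038]
[ 0.0288 -0.0252 -0.0038]
[ 0.0286 -0.0255 -0.0038]
[ 0.0283 -0.0258 -0.0038]
[ 0.028  -0.0261 -0.0038]
[ 0.0277 -0.0264 -0.0038]
[ 0.0274 -0.0267 -0.0038]
[ 0.0271 -0.027  -0.0038]
[ 0.0268 -0.0273 -0.0038]
[ 0.0265 -0.0276 -0.0038]
[ 0.0262 -0.0279 -0.0038]
[ 0.0259 -0.0282 -0.0038]
[ 0.0256 -0.0285 -0.0038]
[ 0.0253 -0.0288 -0.0038]
[ 0.025  -0.0291 -0.0038]
[ 0.0246 -0.0293 -0.0038]
[ 0.0243 -0.0296 -0.0038]
[ 0.024  -0.0299 -0.0038]
```

>>> play_rows(motion=[[0,0,0.011,0.029,-0.025,-0.004,0.0854],[0,0,0.011,0.029,-0.025,-0.004,0.0854],[0,0,0.011,0.0285,-0.0255,-0.004,0.0854],[0,0,0.011,0.0285,-0.026,-0.004,0.0854],[0,0,0.011,0.028,-0.026,-0.004,0.0854],[0,0,0.011,0.0275,-0.0265,-0.004,0.0854],[0,0,0.011,0.0275,-0.0265,-0.004,0.0854],[0,0,0.011,0.027,-0.027,-0.004,0.0854]])

```text
clock: 1.47
eef_pos: [0.3522, -0.365, 0.2638]
eef_rot: [3.125, 0.312, 0.0]
ft_force: [1.5, -0.2, 0.1]
opening: 0.997
```

>>> play_rows(motion=[[0,0,0.011,0.027,-0.0275,-0.004,0.0854],[0,0,0.011,0.0265,-0.0275,-0.004,0.0854],[0,0,0.011,0.026,-0.028,-0.004,0.0854],[0,0,0.011,0.026,-0.028,-0.004,0.0854],[0,0,0.011,0.0255,-0.0285,-0.004,0.0854],[0,0,0.011,0.0255,-0.029,-0.004,0.0854],[0,0,0.011,0.025,-0.029,-0.004,0.0854],[0,0,0.011,0.0245,-0.0295,-0.004,0.0854]])

```text
clock: 2.13
eef_pos: [0.5191, -0.1078, 0.2959]
eef_rot: [3.136, 0.174, 0.001]
ft_force: [-0.1, -0.6, 0.4]
opening: 1.0
```

>>> play_rows(motion=[[0,0,0.011,0.0245,-0.0295,-0.004,0.0854],[0,0,0.011,0.024,-0.03,-0.004,0.0854],[0,0,0,0,0,0,0.0854],[0,0,0,0,0,0,0.0854],[0,0,0,0,0,0,0.0854]])

```text
clock: 2.55
eef_pos: [0.56, -0.0452, 0.303]
eef_rot: [3.138, 0.142, -0.001]
ft_force: [1.2, -1.0, -0.5]
opening: 1.006
```

```bash
python3 - <<'E'
from h import *
s=read_state();print(s["clock"],s["eef_pos"],s["eef_rot"],s["ft_force"])
a=viewer.read_camera("wrist")
cv2.imwrite("pics/w1.png",cv2.resize(a,(800,600),interpolation=cv2.INTER_CUBIC));cv2.imwrite("pics/w1raw.png",a)
c=viewer.calibration("wrist");np.savez("w1.npz",K=c["intrinsics"],T=c["world_to_cam"])
for q,z in(("pivot",.018),("hole",.018),("handle",.041),("slot",.018),("orange_mid",.018),("grey_mid",.018)):tip(q,"wrist",z)
E
```

```text
2.55 [ 0.55999079 -0.04522667  0.30304401] [ 3.13791439e+00  1.42258252e-01 -1.05183824e-03] [ 1.21364586 -0.96361053 -0.50353951]
wrist pivot 0.61 [206.2 251.6] [ 0.4907 -0.0463  0.018 ]
wrist pivot 0.33 [141.1  88.3] [0.5691 0.1988 0.018 ]
wrist hole 0.91 [203.9 252.5] [ 0.4946 -0.0475  0.018 ]
wrist hole 0.34 [ 55.8 250.4] [ 0.7033 -0.0271  0.018 ]
wrist handle 0.6 [139.4 249.3] [ 0.5944 -0.0348  0.041 ]
wrist slot 0.75 [ 55.1 246.1] [ 0.7039 -0.0208  0.018 ]
wrist grey_mid 0.7 [ 77.3 185.6] [0.669  0.0607 0.018 ]
```

View pics/w1.png

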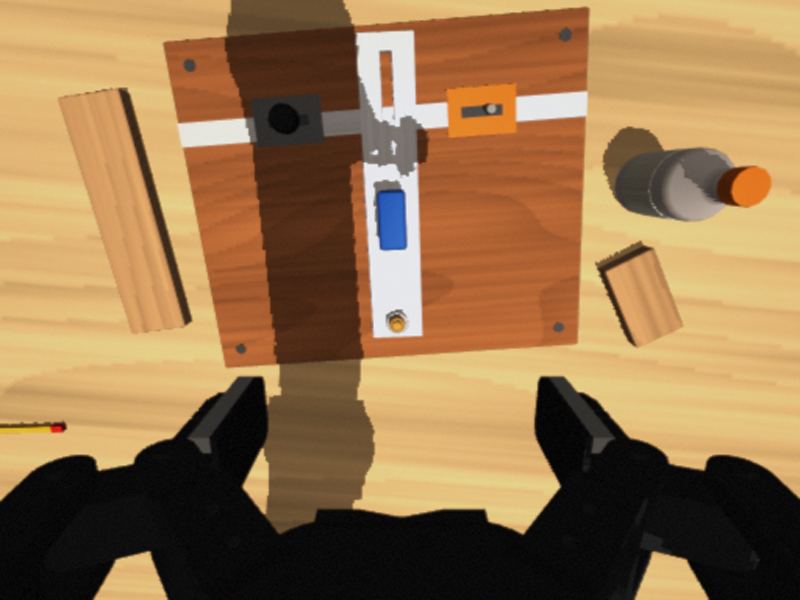

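Wrist view (800 px scale): pivot nut (397,321), grip centre top (393,220), slot 50–125 in row, orange plate centre (482,111), bolt top (491,108), right of the plate's middle. Measure by colour segmentation.

```bash
python3 - <<'E'
from h import *
a=cv2.imread("pics/w1raw.png");h=cv2.cvtColor(a,cv2.COLOR_BGR2HSV)
def comp(m,x0,y0,x1,y1):
    k=np.zeros(m.shape,np.uint8);k[y0:y1,x0:x1]=m[y0:y1,x0:x1]
    p=np.argwhere(k)[:,::-1].astype(np.float32);return cv2.minAreaRect(cv2.convexHull(p).astype(np.float32)),len(p),cv2.boxPoints(cv2.minAreaRect(p))
W=lambda u,z:np.round(ray("wrist",u,z),4)
o=(h[...,0]<25)&(h[...,1]>200)&(h[...,2]>200)
r,n,b=comp(o,280,50,335,92);print("orange",n,r,W(r[0],.018),[W(q,.018)[:2] for q in b])
bl=(h[...,0]>100)&(h[...,0]<130)&(h[...,1]>120)
r,n,b=comp(bl,235,110,265,165);print("blue",n,r,W(r[0],.058),[W(q,.058)[:2] for q in b])
print("bolt tip",W((491*.64,108*.64),.030),"foot?",W((491*.64,111*.64),.018))
print("nut",W((397*.64,321*.64),.039))
# strap edges by row
for y in (25,45,170,185,205):
    row=a[y].astype(int);m=(row.min(1)>140)&(h[y,:,1]<60);x=np.where(m[225:275])[0]+225;print(y,x.min(),x.max(),W((x.min()-.5,y),.024),W((x.max()+.5,y),.024))
E
cat > crop.py <<'E'
E
python3 -c "
import cv2;a=cv2.imread('pics/w1raw.png')[20:100,220:345];cv2.imwrite('pics/c1.png',cv2.resize(a,(750,480),interpolation=cv2.INTER_CUBIC))"
```

```text
orange 1102 ((307.99481201171875, 70.37521362304688), (32.13877868652344, 43.337398529052734), 87.61405944824219) [ 0.6926 -0.106   0.018 ] [array([ 0.7088, -0.0733]), array([ 0.7162, -0.1313]), array([ 0.6761, -0.1395]), array([ 0.6684, -0.0799])]
blue 639 ((250.23757934570312, 140.48870849609375), (37.52890396118164, 17.075889587402344), 87.27368927001953) [ 0.5949 -0.0355  0.058 ] [array([ 0.6172, -0.0214]), array([ 0.6202, -0.0434]), array([ 0.5718, -0.0502]), array([ 0.5687, -0.0274])]
bolt tip [ 0.6932 -0.1122  0.03  ] foot? [ 0.6926 -0.1146  0.018 ]
nut [ 0.4995 -0.0488  0.039 ]
25 228 264 [0.7367 0.0065 0.024 ] [ 0.7409 -0.0413  0.024 ]
45 229 265 [0.7133 0.0038 0.024 ] [ 0.7176 -0.0449  0.024 ]
170 236 268 [ 0.547 -0.017  0.024] [ 0.5513 -0.0656  0.024 ]
185 237 269 [ 0.5244 -0.0201  0.024 ] [ 0.5288 -0.0693  0.024 ]
205 238 269 [ 0.4932 -0.0238  0.024 ] [ 0.4975 -0.0725  0.024 ]
```

View pics/c1.png

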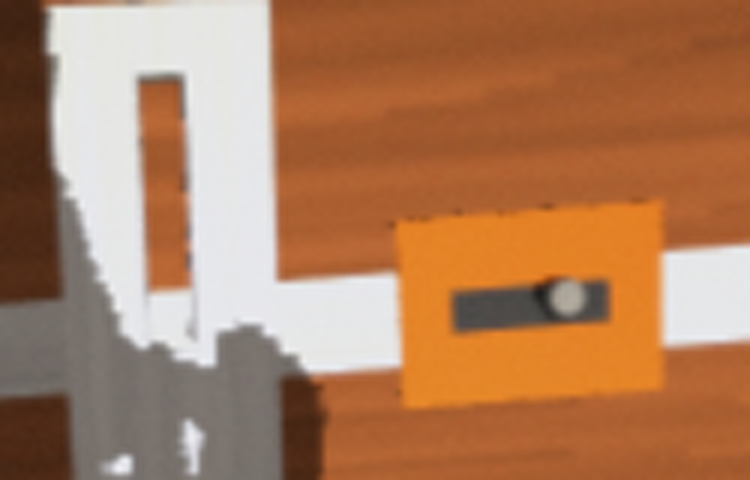

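```bash
python3 - <<'E'
from h import *
rows([.5955,-.0355,.040],.127)
E
```

```text
rows 7 turn/row [ 0.0001  0.     -0.0056] total world d [ 0.0355  0.0107 -0.2633]
[ 0.0052 -0.0011  0.0376]
[ 0.0052 -0.0011  0.0376]
[ 0.0052 -0.001   0.0376]
[ 0.0052 -0.001   0.0376]
[ 0.0052 -0.001   0.0376]
[ 0.0052 -0.0009  0.0376]
[ 0.0052 -0.0009  0.0376]
```

>>> play_rows(motion=[[0,0,-0.006,0.009,-0.0018,0.0376,0.0854],[0,0,-0.006,0.009,-0.0018,0.0376,0.0854],[0,0,-0.006,0.009,-0.0018,0.0376,0.0854],[0,0,-0.006,0.0095,-0.0016,0.0376,0.06],[0,0,-0.005,0,0,0.0376,0.05],[0,0,-0.005,0,0,0.0376,0.05],[0,0,-0.005,0,0,0.02,0.05],[0,0,0,0,0,0.01,0.05]])

```text
clock: 3.57
eef_pos: [0.5931, -0.0351, 0.0439]
eef_rot: [-3.134, -0.201, 0.009]
ft_force: [-0.5, -1.5, -0.0]
opening: 0.581
```

>>> play_rows(motion=[[0,0,0,0,0,0,0.05],[0,0,0,0,0,0,0.05]])

```text
clock: 3.73
eef_pos: [0.5964, -0.0345, 0.0484]
eef_rot: [-3.135, -0.201, -0.001]
ft_force: [0.9, 0.2, 0.2]
opening: 0.585
```

```bash
python3 - <<'E'
from h import *
s=read_state();print(s["clock"],s["eef_pos"],s["eef_rot"],s["ft_force"])
a=viewer.read_camera("wrist")
cv2.imwrite("pics/w2.png",a)
for q,z in(("handle",.041),("orange_mid",.018)):tip(q,"wrist",z)
rows([.5955,-.0355,.028],.127)
E
```

```text
3.7333 [ 0.59643944 -0.03452336  0.04837035] [-3.13493995e+00 -2.01402555e-01 -1.08698760e-03] [0.8675057  0.236164   0.22221283]
wrist handle 0.65 [250.7 251. ] [ 0.5921 -0.0326  0.041 ]
wrist orange_mid 0.8 [ 84.1 398. ] [ 0.6937 -0.1032  0.018 ]
rows 1 turn/row [ 0.0008 -0.0038  0.0014] total world d [-0.0022 -0.001  -0.0219]
[-0.0024  0.0006  0.0219]
```

View pics/w2.png

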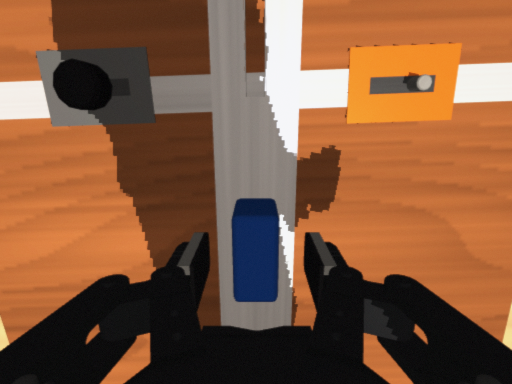

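Wrist view: the grip (255,250) sits between the fingers, and the bolt tip is at (425,83), clear. Lower and grasp.

```bash
python3 - <<'E'
from h import *
print("bolt tip",ray("wrist",(425,83),.030),"plate mid",ray("wrist",(404,83),.018))
a=cv2.imread("pics/w2.png")
# strap edges & board reference
for u in((213.5,130),(300,130),(216.5,200),(297,200)):print(ray("wrist",u,.024))
E
```

```text
bolt tip [ 0.69419354 -0.11180855  0.03      ] plate mid [ 0.69468125 -0.10642454  0.018     ]
[ 0.65543282 -0.00299947  0.024     ]
[ 0.66175173 -0.05167788  0.024     ]
[ 0.61437249 -0.00851266  0.024     ]
[ 0.62063509 -0.05686967  0.024     ]
```

>>> play_rows(motion=[[0,0,0,-0.001,0,0.01,0.05],[0,0,0,-0.001,0,0.01,0.05],[0,0,0,0,0,0,0.05],[0,0,0,0,0,0,0.01],[0,0,0,0,0,0,0.01],[0,0,0,0,0,0,0.01],[0,0,0,0,0,0,0.01],[0,0,0,0,0,0,0.01]], newtons=50)

```text
clock: 4.55
eef_pos: [0.594, -0.0345, 0.0278]
eef_rot: [-3.135, -0.202, -0.0]
ft_force: [0.0, 0.9, -0.4]
opening: 0.272
```

```bash
cat >> h.py <<'E'
PIV=np.array([.4965,-.048,.018])
def strap(yaw,tilt,off,n=None,dz=0):
    "TCP target for strap at yaw,tilt; off = TCP in the strap frame from the near end's lower edge"
    x=np.array([np.cos(yaw),np.sin(yaw),0]);r=np.array([x[1],-x[0],0])
    M=R.from_rotvec(tilt*r)
    c=PIV-.016*x
    p=c+M.apply(off[0]*x+off[1]*r+np.array([0,0,off[2]]));p[2]+=dz
    rows(p,yaw,tilt,n)
E
python3 - <<'E'
from h import *
s=read_state();print(s["clock"],s["eef_pos"],s["eef_rot"],s["ft_force"],s["opening"]*85.4)
x=np.array([np.cos(.127),np.sin(.127),0]);r=np.array([x[1],-x[0],0]);d=s["eef_pos"]-(PIV-.016*x)
off=[d@x,d@r,d[2]];print(off)
strap(.127,.085,[off[0],off[1],off[2]])
E
```

```text
4.55 [ 0.59398639 -0.03447491  0.0277934 ] [-3.13482358e+00 -2.02407629e-01 -3.35904193e-04] [ 0.04508155  0.89677909 -0.40464256] 23.212441267922408
[np.float64(0.11441433915716666), np.float64(-0.0010686514380094762), np.float64(0.009793399559598733)]
rows 1 turn/row [-0.0003  0.0848  0.0019] total world d [-0.0012 -0.0002  0.0097]
[-0.0012 -0.     -0.0097]
```

Gripped (23 mm). Lift by tilting.

>>> play_rows(motion=[[0,0.029,0,-0.0004,0,-0.0033,0.01],[0,0.029,0,-0.0004,0,-0.0033,0.01],[0,0.029,0,-0.0004,0,-0.0033,0.01],[0,0,0,0,0,0,0.01],[0,0,0,0,0,0,0.01]], newtons=50)

```text
clock: 4.97
eef_pos: [0.5916, -0.0353, 0.0375]
eef_rot: [-3.127, -0.201, -0.134]
ft_force: [-0.9, 0.2, -2.8]
opening: 0.275
```

```bash
python3 - <<'E'
from h import *
s=read_state();print(s["clock"],s["eef_pos"],s["eef_rot"],s["ft_force"],s["wrist_torque"],s["opening"]*85.4)
a=viewer.read_camera("wrist");cv2.imwrite("pics/w3.png",a)
off=[.1144,-.0011,.0098]
strap(-.315,.087,off,12)
E
```

```text
4.9667 [ 0.5916315  -0.03530995  0.03745986] [-3.12725485 -0.20140374 -0.1335452 ] [-0.85906846  0.2454058  -2.76608303] [-0.06477904  0.4262436  -0.03863104] 23.527016239760222
rows 12 turn/row [-0.0031  0.0002  0.0368] total world d [-0.0026 -0.0417  0.0004]
[-0.0007  0.0034 -0.0001]
[-0.0005  0.0034 -0.0001]
[-0.0004  0.0035 -0.0001]
[-0.0003  0.0035 -0.0001]
[-0.0001  0.0035 -0.    ]
[-0.      0.0035 -0.    ]
[ 0.0001  0.0035 -0.    ]
[ 0.0002  0.0035 -0.    ]
[ 0.0004  0.0035 -0.    ]
[0.0005 0.0034 0.    ]
[0.0006 0.0034 0.    ]
[0.0007 0.0034 0.    ]
```

View pics/w3.png

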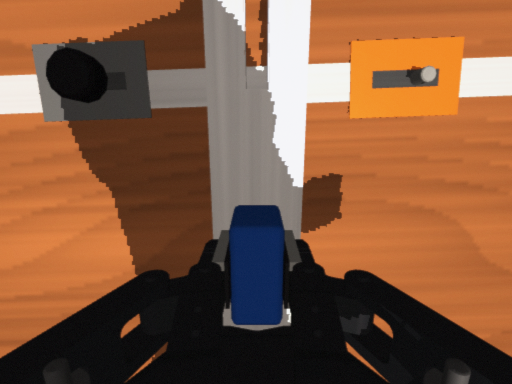

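Strap lifted (2.8 N carried). Swing it along the arc.

>>> play_rows(motion=[[-0.0031,0,0.0368,-0.0001,0.0036,0,0.01],[-0.0031,0,0.0368,-0.0001,0.0036,0,0.01],[-0.0031,0,0.0368,-0.0001,0.0036,0,0.01],[-0.0031,0,0.0368,-0.0001,0.0036,0,0.01],[-0.0031,0,0.0368,-0.0001,0.0036,0,0.01],[-0.0031,0,0.0368,-0.0001,0.0036,0,0.01],[0,0,0,0,0,0,0.01],[0,0,0,0,0,0,0.01]])

```text
clock: 5.68
eef_pos: [0.5927, -0.0567, 0.0373]
eef_rot: [3.132, -0.144, 0.135]
ft_force: [-0.6, -1.6, -0.8]
opening: 0.271
```

```bash
python3 - <<'E'
from h import *
s=read_state();print(s["clock"],s["eef_pos"],s["eef_rot"],s["ft_force"],s["wrist_torque"],s["opening"]*85.4)
off=[.1144,-.0011,.0098]
strap(-.094,.087,off,1)
strap(-.315,.087,off,6)
E
```

```text
5.6833 [ 0.59268744 -0.0567149   0.03729826] [ 3.13150365 -0.14371035  0.13501829] [-0.59911252 -1.59773792 -0.76325246] [-0.34521752  0.46061315  0.16923982] 23.107485058116094
rows 1 turn/row [-0.0003  0.0008  0.0023] total world d [0.0006 0.0007 0.0004]
[ 0.0006 -0.0007 -0.0004]
rows 6 turn/row [-0.0032  0.0001  0.0371] total world d [-0.0035 -0.0203  0.0004]
[-0.0003  0.0034 -0.0001]
[-0.0001  0.0034 -0.0001]
[-0.      0.0034 -0.0001]
[ 0.0001  0.0034 -0.0001]
[ 0.0002  0.0034 -0.    ]
[ 0.0004  0.0034 -0.    ]
```

>>> play_rows(motion=[[-0.0031,0.013,0.0371,0,0.0035,-0.0016,0.01],[-0.0035,0,0.0371,0,0.0034,0,0.01],[-0.0035,0,0.0371,0,0.0034,0,0.01],[-0.0035,0,0.0371,0,0.0034,0,0.01],[-0.0035,0,0.0371,0,0.0034,0,0.01],[-0.0035,0,0.0371,0,0.0034,0,0.01],[0,0,0,0,0,0,0.01],[0,0,0,0,0,0,0.01]])

```text
clock: 6.35
eef_pos: [0.5887, -0.0763, 0.0389]
eef_rot: [3.086, -0.489, 0.154]
ft_force: [-0.3, -0.7, -1.6]
opening: 0.273
```

```bash
python3 - <<'E'
from h import *
s=read_state();print(s["clock"],s["eef_pos"],s["eef_rot"],s["ft_force"],s["wrist_torque"],s["opening"]*85.4)
a=viewer.read_camera("wrist")
cv2.imwrite("pics/w4.png",cv2.resize(a[0:300],(800,469),interpolation=cv2.INTER_CUBIC));cv2.imwrite("pics/w4raw.png",a)
B=[.6938,-.112,.030]
print("bolt tip expected at raw",proj("wrist",B),"foot",proj("wrist",[.6938,-.112,.018]))
strap(-.315,.1,[.1144,-.0011,.0098],1)
E
```

```text
6.35 [ 0.5886841  -0.0763084   0.03894212] [ 3.08566964 -0.48888157  0.15362064] [-0.25504612 -0.71098307 -1.62971887] [-0.21512584  0.53596106  0.05976824] 23.355095595834097
bolt tip expected at raw [260.1528021   31.73932622] foot [259.91103664  40.16700038]
rows 1 turn/row [-0.0019  0.0007  0.0008] total world d [ 0.0002 -0.0007  0.0002]
[ 0.0004  0.0006 -0.0002]
```

View pics/w4.png

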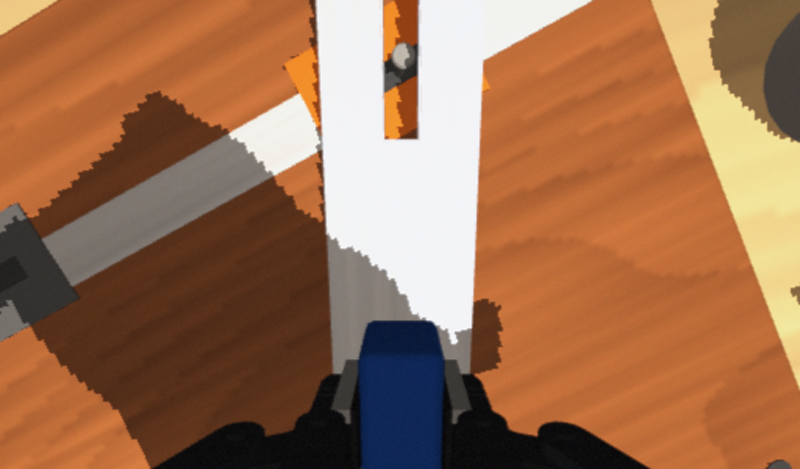

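The bolt tip (404,55) shows through the slot (edges 385–418, centre 401.5): about 0.8 mm to the right. Nudge and lower.

```bash
python3 - <<'E'
from h import *
for t in(.1,.04,0):strap(-.32,t,[.1144,-.0011,.0098],1)
E
```

```text
rows 1 turn/row [-0.0024  0.0008  0.0057] total world d [ 0.0001 -0.0011  0.0002]
[ 0.0004  0.0011 -0.0002]
rows 1 turn/row [-0.0023 -0.0592  0.0058] total world d [ 0.0011 -0.0015 -0.0066]
[0.0008 0.0011 0.0067]
rows 1 turn/row [-0.0022 -0.0992  0.0059] total world d [ 0.0015 -0.0016 -0.0112]
[0.0009 0.0011 0.0113]
```

>>> play_rows(motion=[[-0.002,0,0.005,0.0002,0.0008,0,0.01],[0,-0.02,0,0.0002,0,0.0023,0.01],[0,-0.02,0,0.0002,0,0.0023,0.01],[0,-0.02,0,0.0001,0,0.0023,0.01],[0,-0.02,0,0.0001,0,0.0023,0.01],[0,-0.019,0,0,0,0.0022,0.01],[0,0,0,0,0,0,0.01],[0,0,0,0,0,0,0.01]])

```text
clock: 7.07
eef_pos: [0.5905, -0.0777, 0.0278]
eef_rot: [-3.1, 0.503, -0.001]
ft_force: [-0.4, 0.3, -0.4]
opening: 0.271
```

```bash
python3 - <<'E'
from h import *
s=read_state();print(s["clock"],s["eef_pos"],s["eef_rot"],s["ft_force"],s["wrist_torque"],s["opening"]*85.4)
a=viewer.read_camera("wrist")
cv2.imwrite("pics/w5.png",cv2.resize(a[0:300],(800,469),interpolation=cv2.INTER_CUBIC));cv2.imwrite("pics/w5raw.png",a)
strap(-.32,0,[.1144,-.0011,.0098],1)
E
```

```text
7.0667 [ 0.59049465 -0.07765408  0.02777675] [-3.09993110e+00  5.02854479e-01 -8.14392313e-04] [-0.4355272   0.26432865 -0.41441694] [-0.00670514  0.19523622  0.00523178] 23.165401445775935
rows 1 turn/row [-0.0012 -0.0009 -0.0016] total world d [-0.0002 -0.0002  0.    ]
[-0.0002  0.0003 -0.    ]
```

View pics/w5.png

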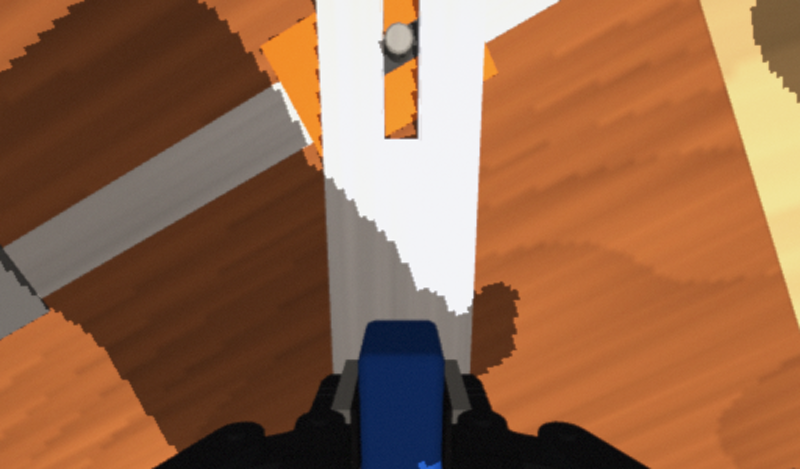

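The bolt (397,38) stands in the slot (383–419), TCP height equals that at grasp and forces are near zero. Release and retreat upward.

>>> play_rows(motion=[[0,0,0,0,0,0,0.05],[0,0,0,0,0,0,0.05],[0,0,0,0,0,0,0.05],[0,0,0,0,0,0,0.05],[0,0,0,0,0,-0.01,0.05],[0,0,0,0,0,-0.02,0.05],[0,0,0,0,0,-0.03,0.05],[0,0,0,0,0,-0.04,0.05]])

```text
clock: 7.78
eef_pos: [0.5876, -0.0776, 0.1271]
eef_rot: [-3.1, 0.502, 0.007]
ft_force: [1.1, -0.6, 0.3]
opening: 0.586
```

>>> play_rows(motion=[[0,0,0,-0.01,0,-0.04,0.05],[0,0,0,-0.01,0,-0.04,0.05],[0,0,0,-0.01,0,-0.04,0.05],[0,0,0,0,0,-0.02,0.05],[0,0,0,0,0,0,0.05],[0,0,0,0,0,0,0.05],[0,0,0,0,0,0,0.05]])

```text
clock: 8.37
eef_pos: [0.5606, -0.0686, 0.2675]
eef_rot: [3.101, -0.503, 0.0]
ft_force: [-0.1, 0.2, -0.0]
opening: 0.588
```

```bash
python3 - <<'E'
from h import *
s=read_state();print(s["clock"],s["eef_pos"],s["ft_force"],s["opening"]*85.4)
a=viewer.read_camera("wrist")
cv2.imwrite("pics/w6.png",cv2.resize(a,(800,600),interpolation=cv2.INTER_CUBIC))
for q,z in(("hole",.018),("handle",.041),("slot",.018),("orange_mid",.018)):tip(q,"wrist",z)
E
```

```text
8.3667 [ 0.5606467  -0.0686091   0.26754853] [-0.13680363  0.19504937 -0.03841074] 50.243055762490314
wrist hole 0.56 [209.6 253.9] [ 0.5026 -0.0452  0.018 ]
wrist handle 0.69 [144.2 251.9] [ 0.593  -0.0729  0.041 ]
wrist slot 0.77 [ 52.7 257.2] [ 0.6946 -0.1135  0.018 ]
wrist orange_mid 0.74 [ 56.7 249. ] [ 0.6938 -0.1024  0.018 ]
wrist orange_mid 0.46 [147.7 256.1] [ 0.5851 -0.0755  0.018 ]
```

View pics/w6.png

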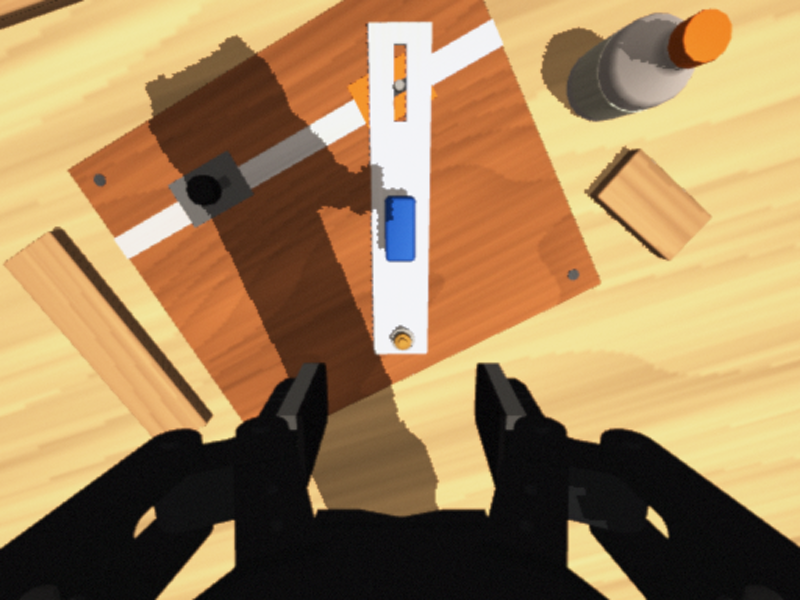

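The bolt tip (400,86) stands in the slot (394–407), the strap lies flat, the gripper is clear and the other things are unmoved. Handing in.

```bash
python3 -c "
from plant import job_done
print(job_done())"
```

```text
the job is handed in; nothing more can be done
None
```

The strap is set on the orange plate and the job is handed in. I gripped the blue grip, tilted the strap up about 0.1 rad, swung it about 0.45 rad to the plate, and lowered the slot over the bolt. Then I let go and raised the arm clear.

**Last checks:**
- **Fit:** before I let go, the gripper was back at its original grasp height of 27.8 mm with about 0 N on the wrist, so the strap lies flat. The last picture shows the bolt standing in the slot.
- **Position:** the networks put the slot at about (0.695, -0.114), close to the bolt I measured at (0.694, -0.112). The plate's middle is about 5–10 mm from the strap's centre line, against a limit of 14 mm.
- **Surroundings:** the gripper was about 0.25 m above the board and touching nothing. The arm came near none of the loose things. The pale board, offcut and glue bottle look undisturbed by eye. The pencil and spring clamp were not in the last picture.
- **Time:** about 8.4 s of the 51 s had been used at the last check.

**Disagreement:** the network's point for the strap's hole was about 6 mm farther forward than my pivot estimate. The picture shows the strap still held under the nut, so I take that as network error.

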